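Tip the roaster lid over, catch it and lower it shut

TASK

The lid of the steel roasting dish stands open on a worn hinge. With a fingertip tip it over from behind until it falls by itself, let go of it, catch it on the outside of a finger under its black tab before it lands, and lower it gently until it is fully shut, with no bang on the rim. Touch and push only: do not pinch the lid or force it hard, and leave the other things on the bench where they are.

Things in the scene. Friction and masses are not known exactly. Their poses are not given: they have to be found in the camera images.
- dish: Rectangular stainless-steel roasting dish, 180 (x) by 260 (y) mm, open at the top, screwed into a plywood jig board 220 by 300 by 20 mm fixed to the bench; rim 100 mm above the bench. Origin: centre of the board's underside, on the bench. Its x axis points level from the tab side to the hinge side, y is parallel to the hinge. A red clamp, 38 mm high, sits at each y end.
- lid (a joint): Lid angle: 0 shut and level on the rim, 1.57 upright, 1.85 the stop, leaning back past the hinge. Starts between 1.46 and 1.74. Hinge friction holds it where left within about 0.17 rad of upright; leaning back more it may sink slowly to the stop; tipped forward below about 1.25 it falls shut by itself, slowed by a worn damper: from 1.15 it takes 2 to 5 s, slowly at first, and lands at 0.4 to 0.8 rad/s, too hard.
- lid_hinge (a point): Middle of the lid's hinge line, which runs along the dish's y axis 100.5 mm above the bench, over the dish's +x rim. It lies in the lid's underside. Its frame turns with the lid: x lies in the lid, pointing from the tab to the hinge; z points out of the lid's outer side (up when shut).
- lid_tab (a point): Middle of the free edge of the lid's black plastic tab, in the underside plane, 225 mm from the hinge line; axes as lid_hinge. The tab is 100 mm wide, 6 mm thick and juts 45 mm out beyond the lid panel, in its plane. Shut, it overhangs the dish's wall by 45 mm, free beneath except for the jig board (20 mm high, reaching 20 mm out from the wall).
- lid_middle (a point): Middle of the lid panel, in its underside plane, 90 mm from the hinge line; axes as lid_hinge. The panel is flat steel, 180 mm (from the hinge) by 260 mm, 6 mm thick, with a raised flat of 150 by 230 mm, another 6 mm thick, on its outer side (the back when it stands open). The lid weighs about 0.5 kg.
- handle: Loose black plastic pot handle, 90 by 47 by 18 mm, lying beside the jig board, at the -y end of the dish. Origin: on the bench, under its long bar. A bystander.
- rivets: Small loose red dish of rivets, 72 mm across and 35 mm high, beside the jig board at the -y end of the dish, next to the handle. Origin: centre of its underside. A bystander.
- bowl: Blue plastic bowl full of black handles, 220 mm across and 75 mm high (contents up to 85 mm). Origin: centre of its underside. A bystander.
- screwdriver: Screwdriver lying on the bench. Origin: on the bench under it. A bystander.
- polish: Green can, 60 mm across and 120 mm high, standing. Origin: centre of its underside. A bystander.
- saucepan: Steel pot, 150 mm across and 90 mm high. Origin: centre of its underside. A bystander.
- jar: Amber jar, 60 mm across and 100 mm high, standing. Origin: centre of its underside. A bystander.

How it is judged:
By the outcome, as a careful person would: the job done as asked, in the order asked, and still so for the second after the job is handed in, with the robot touching nothing.
It also fails if it takes over 58 s, if anything falls off the work surface, if the arm or the gripper's body presses on something with over 40 N, if the wrist force passes 120 N, or if a joint passes its speed limit or range.

ROBOT

A 7-joint arm with a two-finger parallel gripper is mounted at the origin on the work surface. World frame = base frame: x ahead of the robot, y to its left, z up, the work surface at z = 0. Lengths are in mm, angles in rad, forces in N, time in s.
With the tool pointing down it reaches from about 425 to 925 mm from the base axis. Payload 6.8 kg.
Tool frame: the origin (TCP) lies between the finger pads; the fingertips stand 8 mm ahead of it and the grasp point (between the pads) lies 11 mm behind it; z points along the fingers, y is the direction in which the jaws open and shut (so a half turn about z gives the same grasp; the last joint's range is limited). The gripper opens to 88 mm and grips with 3 to 60 N. Pads are 20 mm wide; open, the fingers measure 115 mm over their backs; the gripper's body (75 mm by 178 mm) begins 61 mm behind the grasp point.
Start: joints at [1.021, 0.477, 0.022, 1.555, -0.011, 1.109, -0.083], TCP at [288.619, -610.202, 230.664] pointing down, gripper open.
Joint ranges: [-2.96, 2.96], [-0.34, 2.1], [-1.41, 1.46], [0.24, 2.44], [-1.37, 4.51], [0.17, 1.92], [-2.96, 2.96]. Speed limits (rad/s): [2.39, 2.39, 3.14, 3.14, 3.14, 3.14, 3.14].

INTERFACE

Orientations are given as a unit quaternion [x, y, z, w].
In Python, from plant import bot gives the robot as it stands.
- The arm moves only by the shell command python3 -m inch 'ROWS'. ROWS is JSON, a list that holds one entry, the list of rows, each a list of 7 numbers: the shift along the tool's x, y, z in mm, then the turn, a rotation vector about the tool's x, y, z in degrees, then the closure, from 0 (fully open) to 1 (shut). In form: [[[tx, ty, tz, rx, ry, rz, grip], ...]]. A call has 1 to 12 rows; each row is the pose to reach, as a shift and turn from the pose commanded when the call began, along the tool's axes at that moment; what a row does not reach only later rows make up. A row lasts 1/8 s, in which the tool goes at most 62.5 mm and 10.7 degrees, less where a joint would pass 70% of its speed; a pose out of reach is approached as far as the arm can. A call with a gripper value outside its range is refused whole. The fingers move at their own pace and stop on an object; the grip force is fixed at half the most. Time passes only in rows, so rows that repeat a pose let the fingers close. It gives the time, the measured TCP pose, the force and the opening at its end, in the units of the state.
- bot.get_state(): the state, without advancing time (a new reading comes with each control period).
- bot.grab_frame(name): name is "scene" or "top"; returns (picture, depth): 384x512x3 uint8, blue, green, red; 384x512 float32, mm along the optical axis (not along the pixel's ray), 0 where there is no reading.
- bot.camera_params(name): a dict with "intrinsics" (3x3 intrinsics, pixels), "distortion" ([k1, k2, p1, p2, k3] as OpenCV has them; the pictures are not rectified), "xyz" and "rotation" of the camera in the world. Camera axes: x right, y down, z forward; pixel columns grow to the right and rows downward; lengths in mm; the calibration is good to about 2 mm. A picture is of the moment at which its call begins. camera_params takes no time and is no camera call.
- bot.sign_off(): hands the job in, once; it reports no verdict.
Trained networks look in the newest picture that a camera, given by its name, has taken for a name from the list of things; names that differ only in an ending like _2 or _b are one class to them, and where a whole thing is asked for, a point or a joint stands for the part that bears it (a point fixed in the world has none). Each returns a list of dicts, best first, with "p" (0 to 1); they miss things now and then, are a little off and sometimes report something else, mostly with a low value. They report only what shows in the picture. A call takes as long as a camera call.
- bot.cut_out(camera, query): "pixels" (384x512 bool, what is visible of it) and "location" ([column, row] in pixels, amid what is visible of it).
The state is a dict: "clock": time; "joint_pos": joint angles; "qvel": joint speeds; "joint_torque": joint torques, N m; "tool_pos": TCP position; "ee_rot": TCP orientation; "ft_force": force on the tool from outside, world axes, zero at the start; "wrist_torque": the same for the moment, N m; "gripper_width": opening from 0.0 (shut) to 1.0 (fully open).
Only numpy, scipy, OpenCV 4.12 (cv2) and the standard library are available. Lean on these libraries where they do the work, as an engineer would, in place of code of your own. Each camera call takes 0.05 s, during which the arm holds its last target. There are 200 camera calls.

## Working session

There is one attempt and no reset: what is moved stays moved. The work goes in short steps, Python scripts to look and compute and a shell command to move; the robot and the scene stay as the last step left them, time stands still between calls to the robot, and variables do not carry over. Pictures are saved under pics/ and viewed, about 8 in all and at most 12, crops included, and the job is handed in when it is done.

```bash
ls; mkdir -p pics; cat > h.py <<'E'
import numpy as np, cv2
from plant import bot
from scipy.spatial.transform import Rotation as R
def cam(name):
    c=bot.camera_params(name); K=np.array(c["intrinsics"],float); D=np.array(c["distortion"],float)
    r=np.array(c["rotation"],float)
    r=R.from_quat(r).as_matrix() if r.size==4 else r.reshape(3,3)
    return K,D,r,np.array(c["xyz"],float)
def pts(name,depth,mask):
    K,D,r,t=cam(name); v,u=np.nonzero(mask&(depth>0)); 
    n=cv2.undistortPoints(np.c_[u,v].astype(float)[:,None],K,D)[:,0]
    z=depth[v,u].astype(float)
    return (np.c_[n*z[:,None],z])@r.T+t
def pix(name,P):
    K,D,r,t=cam(name); return cv2.projectPoints((np.atleast_2d(P)-t)@r,np.zeros(3),np.zeros(3),K,D)[0][:,0]
E
python3 - <<'E'
from h import *
print(bot.get_state())
for n in("scene","top"):
    im,d=bot.grab_frame(n); cv2.imwrite(f"pics/{n}0.png",im); np.save(f"{n}0.npy",d)
    print(n,bot.camera_params(n))
    for q in("lid","dish","lid_tab","handle","rivets","bowl","screwdriver","polish","saucepan","jar"):
        o=bot.cut_out(n,q)
        for x in o[:1]:
            P=pts(n,d,x["pixels"])
            print(q,round(x["p"],2),np.round(x["location"]),x["pixels"].sum(),np.round(np.median(P,0)) if len(P) else 0,np.round(np.percentile(P,[3,97],axis=0)).tolist() if len(P) else 0)
            if q in("lid","dish","lid_tab"): np.save(f"{n}_{q}.npy",x["pixels"])
im=np.hstack([cv2.imread("pics/scene0.png"),cv2.imread("pics/top0.png")]);cv2.imwrite("pics/both.png",cv2.resize(im,(800,300)))
E
```

```text
pics
{'clock': 0.0, 'joint_pos': array([ 1.02090224,  0.47777544,  0.02234327,  1.55643342, -0.01150592,
        1.10928951, -0.08312963]), 'qvel': array([ 8.78195124e-05, -2.19199735e-04, -9.33569164e-04,  4.46613739e-03,
        1.03526213e-03,  4.30752451e-04,  1.65989171e-03]), 'joint_torque': array([ 1.08192691e-05, -5.82858467e+01,  1.53470524e+00, -2.72609836e+01,
       -5.42852387e-02,  1.70774153e-02,  1.44579712e-04]), 'tool_pos': array([ 288.34366122, -609.67264313,  229.7059278 ]), 'ee_rot': array([ 9.75702403e-01,  2.19098223e-01, -2.56424751e-04, -8.50978224e-04]), 'ft_force': array([0.11604188, 0.08805909, 0.7060192 ]), 'wrist_torque': array([0.00520472, 0.02609599, 0.05661951]), 'gripper_width': 1.0033308443463582}
scene {'intrinsics': array([[368.09923286,   0.        , 256.55367425],
       [  0.        , 368.09923286, 190.66237182],
       [  0.        ,   0.        ,   1.        ]]), 'distortion': array([-0.01079114,  0.        ,  0.        ,  0.        ,  0.        ]), 'xyz': array([1143.83757034,  532.18381127,  812.81912831]), 'rotation': array([ 0.35615634,  
[... 1567 characters left out ...]
 279.] [[567.0, -82.0, 158.0], [720.0, 65.0, 327.0]]
handle 0.57 [321. 158.] 193 [ 681. -263.   18.] [[632.0, -289.0, 12.0], [713.0, -219.0, 24.0]]
rivets 0.75 [298. 139.] 285 [ 757. -177.   16.] [[724.0, -205.0, 2.0], [785.0, -145.0, 37.0]]
bowl 0.82 [120. 183.] 2884 [574. 446.  62.] [[478.0, 356.0, 3.0], [670.0, 542.0, 82.0]]
screwdriver 0.58 [177. 262.] 163 [285. 247.  23.] [[252.0, 210.0, 14.0], [318.0, 287.0, 29.0]]
polish 0.62 [166. 138.] 356 [731. 295. 116.] [[709.0, 274.0, 11.0], [761.0, 327.0, 124.0]]
saucepan 0.69 [386. 181.] 1744 [ 609. -518.   11.] [[535.0, -575.0, 0.0], [678.0, -429.0, 91.0]]
jar 0.65 [123. 219.] 310 [435. 438.  95.] [[409.0, 422.0, 14.0], [459.0, 469.0, 104.0]]
```

View pics/both.png

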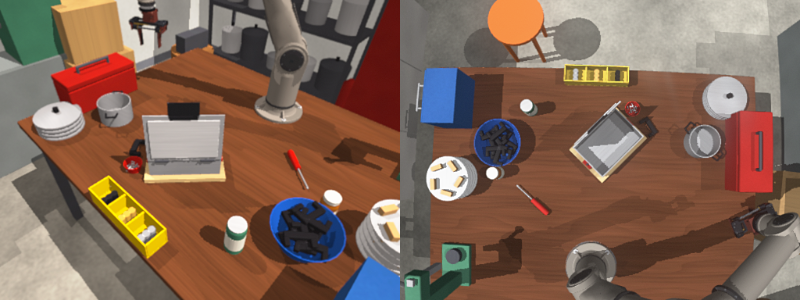

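```bash
python3 - <<'E'
from h import *
d=np.load("scene0.npy");m=np.load("scene_lid.npy");P=pts("scene",d,m); 
P=P[(P[:,2]>118)&(P[:,2]<270)]
for _ in range(6):
    c=P.mean(0);n=np.linalg.svd(P-c)[2][2]; r=(P-c)@n; P=P[abs(r)<max(3,2*r.std())]
if n[2]>0 and n[0]<0: n=-n
if n[0]<0:n=-n
yaw=np.arctan2(n[1],n[0]); print("plane",c,n,"rms",r.std(),"yaw",np.degrees(yaw),len(P))
# n = outer side normal; shut n=(0,0,1), angle th: z = (sin th dir x, cos th)
th=np.arctan2(np.hypot(n[0],n[1]),n[2]);print("theta",th)
# board from top
dt=np.load("top0.npy");Q=pts("top",dt,np.ones_like(dt,bool))
B=Q[(Q[:,2]>14)&(Q[:,2]<26)&(abs(Q[:,0]-590)<220)&(abs(Q[:,1]+60)<220)]
for s,nm in((Q,"top"),(pts("scene",d,np.ones_like(d,bool)),"scene")):
    x=np.array([np.cos(yaw),np.sin(yaw),0]);y=np.array([-x[1],x[0],0])
    o=np.array([585,-63,0]); L=np.c_[(s-o)@x,(s-o)@y,s[:,2]]
    b=L[(L[:,2]>14)&(L[:,2]<26)&(abs(L[:,0])<125)&(abs(L[:,1])<165)]
    print(nm,"board",len(b),np.percentile(b,[1,99],axis=0).round().tolist())
    b=L[(L[:,2]>94)&(L[:,2]<106)&(abs(L[:,0])<125)&(abs(L[:,1])<165)]
    print("rim",len(b),np.percentile(b,[1,99],axis=0).round().tolist())
    b=L[(L[:,2]>115)&(L[:,2]<350)&(abs(L[:,0])<165)&(abs(L[:,1])<165)]
    print("lid",len(b),np.percentile(b,[1,50,99],axis=0).round().tolist())
    t=b[b[:,2]>290];print("tab",len(t),np.percentile(t,[1,50,99],axis=0).round().tolist())
h=cv2.imread("pics/scene0.png")[80:270,120:380];cv2.imwrite("pics/crop.png",cv2.resize(h,(780,570)))
E
```

```text
plane [649.4019824    2.3322626  197.81799616] [0.68655731 0.72137201 0.09089269] rms 1.2493188363643057 yaw 46.41649772092162 4127
theta 1.4797780177558797
top board 2660 [[-111.0, -150.0, 15.0], [93.0, 146.0, 26.0]]
rim 363 [[-90.0, -131.0, 94.0], [89.0, 128.0, 106.0]]
lid 339 [[70.0, -125.0, 145.0], [77.0, -1.0, 279.0], [86.0, 124.0, 328.0]]
tab 75 [[69.0, -48.0, 293.0], [72.0, 2.0, 325.0], [75.0, 49.0, 329.0]]
scene board 961 [[26.0, -150.0, 15.0], [111.0, 148.0, 25.0]]
rim 220 [[88.0, -124.0, 94.0], [101.0, 124.0, 106.0]]
lid 6154 [[73.0, -128.0, 120.0], [89.0, -2.0, 220.0], [100.0, 126.0, 325.0]]
tab 591 [[70.0, -50.0, 290.0], [76.0, -2.0, 310.0], [79.0, 49.0, 327.0]]
```

View pics/crop.png

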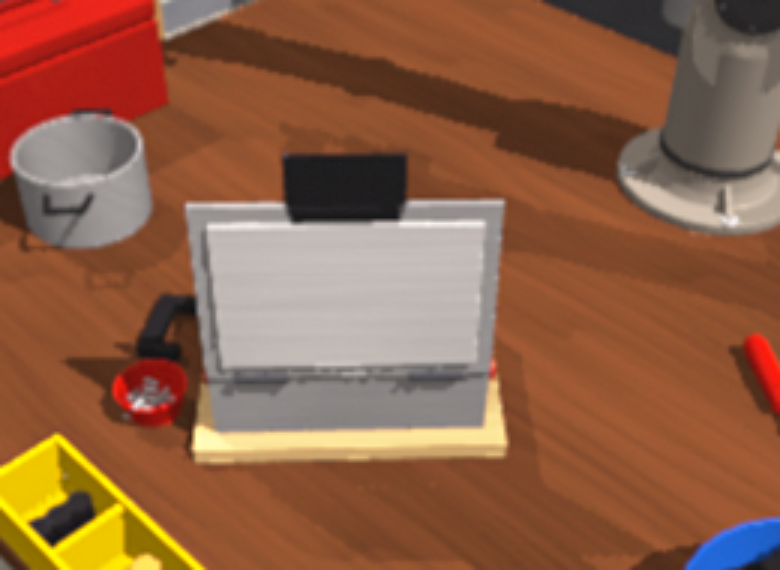

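```bash
cat >> h.py <<'E'
O=np.array([585,-64,0.]);a=np.radians(46.4);U=np.array([np.cos(a),np.sin(a),0]);V=np.array([-U[1],U[0],0]);Z=np.array([0,0,1.])
def W(u,v,z): return O+u*U+v*V+z*Z
def loc(p): return np.array([(p-O)@U,(p-O)@V,p[2]])
def ori(tilt):  # tool z tilted from down toward +u, deg; x=V
    t=np.radians(tilt); z=np.sin(t)*U-np.cos(t)*Z; return R.from_matrix(np.c_[V,np.cross(z,V),z])
def rel(p,Rt,s=None):
    s=s or bot.get_state(); R0=R.from_quat(s["ee_rot"])
    return np.r_[R0.inv().apply(p-s["tool_pos"]),np.degrees((R0.inv()*Rt).as_rotvec())].round(1).tolist()
def catch(th,tilt=55,inn=25):
    al=np.radians(90-tilt);e=np.array([90-225*np.cos(th),100.5+225*np.sin(th)])
    q=e-13.5*np.array([np.sin(al),np.cos(al)])+(inn-8)*np.array([np.cos(al),-np.sin(al)]);return q
def where():
    s=bot.get_state();print("t",round(s["clock"],2),"uvz",loc(s["tool_pos"]).round(1),"err vs tilt",[ (t,round(np.degrees((R.from_quat(s["ee_rot"]).inv()*ori(t)).magnitude()),1)) for t in(0,55)],"F",s["ft_force"].round(1),"q",s["joint_pos"].round(2))
E
python3 - <<'E'
from h import *
where()
for th in(.6,.5,.3,0):print(th,catch(th).round(1))
print("to pre, vertical",rel(W(-230,0,330),ori(0)), "tilted",rel(W(-230,0,330),ori(55)))
E
```

```text
t 1.1 uvz [-599.9 -162.1  230.7] err vs tilt [(0, np.float64(111.1)), (55, np.float64(119.8))] F [ 0.9 -0.6  0.1] q [ 1.02  0.48  0.02  1.56 -0.01  1.11 -0.08]
0.6 [-89.5 206.7]
0.5 [-101.3  187.6]
0.3 [-118.8  146.2]
0 [-128.8   79.7]
to pre, vertical [286.9, -284.3, -99.3, 0.0, 0.0, -111.1] tilted [286.9, -284.3, -99.3, -36.2, 52.7, -101.3]
```

```bash
python3 -m inch '[[[29,-28,-50,0,0,-10,1],[58,-57,-99,0,0,-20,1],[86,-85,-99,0,0,-30,1],[115,-114,-99,0,0,-40,1],[143,-142,-99,0,0,-50,1],[172,-170,-99,0,0,-60,1],[200,-200,-99,0,0,-70,1],[229,-228,-99,0,0,-80,1],[258,-256,-99,0,0,-90,1],[287,-284,-99,0,0,-100,1],[287,-284,-99,0,0,-110,1],[287,-284,-99,0,0,-111,1]]]'; python3 -c "
from h import *
where();print(rel(W(*catch(.5)[:1]-60,0,catch(.5)[1]),ori(55)),rel(W(-230,0,330),ori(55)))"
```

```text
clock: 2.6
tool_pos: [426.7, -230.6, 329.8]
ee_rot: [0.372, 0.928, -0.0, 0.0]
ft_force: [-0.0, -1.0, -0.5]
gripper_width: 0.004
t 2.6 uvz [-2.298e+02 -2.000e-01  3.298e+02] err vs tilt [(0, np.float64(0.1)), (55, np.float64(55.0))] F [-0.  -1.  -0.5] q [ 0.79  0.1  -0.45  1.84  0.05  1.21  1.13]
[0.4, 68.6, 142.2, -55.0, 0.1, -0.1] [0.2, -0.2, -0.2, -55.0, 0.1, -0.1]
```

```bash
python3 -m inch '[[[0,0,0,-10,0,0,1],[0,0,0,-20,0,0,1],[0,0,0,-30,0,0,1],[0,0,20,-40,0,0,1],[0,0,40,-50,0,0,1],[0,20,80,-55,0,0,1],[0,40,120,-55,0,0,1],[0,69,142,-55,0,0,1]]]'; python3 -c "
from h import *
where();c=catch(0);print(c,rel(W(c[0]-70,0,c[1]-3),ori(55)))"
```

```text
clock: 3.6
tool_pos: [473.6, -182.0, 185.2]
ee_rot: [0.334, 0.822, 0.429, 0.171]
ft_force: [1.1, 0.0, 0.7]
gripper_width: 0.005
t 3.6 uvz [-162.3   -0.7  185.2] err vs tilt [(0, np.float64(55.0)), (55, np.float64(0.6))] F [1.1 0.  0.7] q [ 1.13  0.46 -0.41  2.15 -1.08  0.92  2.4 ]
[-128.81769714   79.69064798] [-0.2, -109.8, 32.4, -0.1, 0.2, -0.5]
```

```bash
python3 -m inch '[[[0,-20,22,-55,0,0,1],[0,-20,22,0,0,0,1]]]' >/dev/null 2>&1 </dev/null & sleep 0; kill %1 2>/dev/null; wait; python3 -c "
from h import *
where();print(rel(W(-131,0,77),ori(55)))"
```

```text
t 3.6 uvz [-162.3   -0.7  185.2] err vs tilt [(0, np.float64(55.0)), (55, np.float64(0.6))] F [1.1 0.  0.7] q [ 1.13  0.46 -0.41  2.15 -1.08  0.92  2.4 ]
[0.4, -70.6, 87.7, -0.1, 0.2, -0.5]
```

I launched a move in that last command by mistake. It was killed before it acted, and the state is unchanged. Next I'll rehearse the lowest pose.

```bash
python3 -m inch '[[[0,-20,10,0,0,0,1],[0,-40,30,0,0,0,1],[0,-55,55,0,0,0,1],[0,-70,88,0,0,0,1],[0,-70,88,0,0,0,1]]]'; python3 -c "
from h import *
where()
print('mid',rel(W(-150,0,300),ori(55)),'over',rel(W(-60,0,380),ori(0)),'behind',rel(W(130,0,380),ori(0)))"
```

```text
clock: 4.22
tool_pos: [495.9, -156.9, 78.5]
ee_rot: [0.332, 0.822, 0.43, 0.17]
ft_force: [-0.5, 0.2, 0.7]
gripper_width: 0.006
t 4.22 uvz [-128.8    0.5   78.5] err vs tilt [(0, np.float64(55.1)), (55, np.float64(0.4))] F [-0.5  0.2  0.7] q [ 1.1   0.69 -0.47  2.17 -1.21  0.72  2.63]
mid [0.8, 169.4, -144.3, 0.1, -0.1, -0.4] over [1.5, 286.5, -116.3, 55.1, -0.2, -0.3] behind [2.0, 395.4, 39.4, 55.1, -0.2, -0.3]
```

```bash
python3 -m inch '[[[0,40,-36,0,0,0,1],[0,85,-72,0,0,0,1],[0,128,-108,0,0,0,1],[0,169,-144,0,0,0,1],[0,198,-137,10,0,0,1],[0,227,-130,20,0,0,1],[0,256,-123,30,0,0,1],[1,286,-116,40,0,0,1],[1,300,-100,50,0,0,1],[1,330,-55,55,0,0,1],[2,365,-5,55,0,0,1],[2,395,39,55,0,0,1]]]'; python3 -c "
from h import *
where()
print('push start',rel(W(125,0,300),ori(0)),'back',rel(W(145,0,380),ori(0)))"
```

```text
clock: 5.72
tool_pos: [674.2, 30.8, 382.7]
ee_rot: [0.374, 0.927, -0.001, 0.001]
ft_force: [0.1, -0.3, 0.4]
gripper_width: 0.008
t 5.72 uvz [130.2   0.8 382.7] err vs tilt [(0, np.float64(0.4)), (55, np.float64(55.1))] F [ 0.1 -0.3  0.4] q [ 0.22  0.44 -0.54  1.32  0.23  1.44  0.5 ]
push start [-0.6, -5.1, 82.7, -0.1, 0.2, -0.4] back [-0.7, 14.8, 2.7, -0.1, 0.2, -0.4]
```

```bash
python3 -m inch '[[[0,0,40,0,0,0,1],[0,0,83,0,0,0,1],[0,-15,83,0,0,0,1],[0,-28,83,0,0,0,1],[0,-36,83,0,0,0,1],[0,-44,83,0,0,0,1],[0,-52,83,0,0,0,1],[0,-59,83,0,0,0,1],[0,-66,83,0,0,0,1],[0,-73,83,0,0,0,1],[0,-78,83,0,0,0,1],[0,-80,83,0,0,0,1]]]'; cat >> h.py <<'E'
def theta(save=None):
    im,d=bot.grab_frame("scene"); 
    if save: cv2.imwrite(save,cv2.resize(im,(768,576)))
    P=pts("scene",d,np.ones_like(d,bool)); L=np.c_[(P-O)@U,(P-O)@V,P[:,2]]
    b=L[(abs(L[:,1])<105)&(abs(L[:,1])>20)]; x=b[:,0]-90;z=b[:,2]-100.5
    # raised-flat outer points: best angle by inlier count along normal offset 12
    best=max((((abs(x*np.sin(t)+z*np.cos(t)-12)<3)&(abs(-x*np.cos(t)+z*np.sin(t)-90)<60)).sum(),t) for t in np.arange(-.1,1.9,.01))
    print("theta %.2f n %d t %.2f"%(best[1],best[0],bot.get_state()["clock"])); return best[1]
E
python3 -c "
from h import *
theta('pics/push.png');where()"
```

```text
clock: 7.22
tool_pos: [617.8, -27.8, 297.9]
ee_rot: [0.372, 0.928, -0.0, -0.0]
ft_force: [0.6, 0.5, -0.2]
gripper_width: 0.004
theta 1.28 n 2539 t 7.28
t 7.28 uvz [ 48.8   1.2 298. ] err vs tilt [(0, np.float64(0.1)), (55, np.float64(55.0))] F [ 0.6 -0.4  0.1] q [ 0.35  0.38 -0.54  1.59  0.21  1.23  0.58]
```

View pics/push.png

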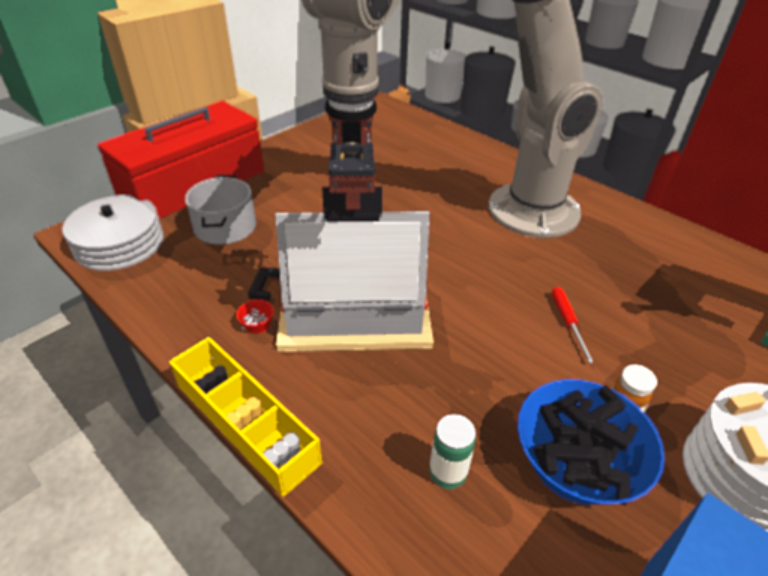

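```bash
python3 -m inch '[[[0,-8,0,0,0,0,1],[0,-15,0,0,0,0,1],[0,-21,0,0,0,0,1],[0,-26,0,0,0,0,1],[0,-12,0,0,0,0,1],[0,-8,-40,0,0,0,1],[0,-20,-80,0,0,0,1]]]'; python3 -c "
from h import *
theta();where()
for p,t in (((-40,0,385),0),((-100,0,380),10),((-160,0,360),20),((-200,0,320),30),((-200,0,270),42),((-180,0,220),55),((-165,0,185),55)): print(p,rel(W(*p),ori(t)))"
```

```text
clock: 8.15
tool_pos: [605.0, -39.7, 378.5]
ee_rot: [0.371, 0.929, 0.001, -0.001]
ft_force: [0.4, 0.0, 0.6]
gripper_width: 0.007
theta 1.14 n 2565 t 8.20
t 8.2 uvz [3.10e+01 2.00e-01 3.85e+02] err vs tilt [(0, np.float64(0.4)), (55, np.float64(54.7))] F [0.6 0.3 4.3] q [ 0.39  0.31 -0.55  1.49  0.16  1.38  0.64]
(-40, 0, 385) [-0.3, -71.0, -0.3, 0.3, 0.3, -0.1]
(-100, 0, 380) [-0.4, -131.0, 4.4, -9.7, 0.3, -0.0]
(-160, 0, 360) [-0.3, -191.1, 24.1, -19.7, 0.3, -0.0]
(-200, 0, 320) [-0.1, -231.3, 63.9, -29.7, 0.3, 0.0]
(-200, 0, 270) [0.1, -231.5, 113.9, -41.7, 0.3, 0.1]
(-180, 0, 220) [0.4, -211.8, 164.0, -54.7, 0.3, 0.1]
(-165, 0, 185) [0.7, -196.9, 199.1, -54.7, 0.3, 0.1]
```

```bash
python3 -m inch '[[[0,-60,-7,0,0,0,1],[0,-120,0,-10,0,0,1],[0,-180,15,-20,0,0,1],[0,-225,50,-30,0,0,1],[0,-230,100,-40,0,0,1],[0,-215,150,-50,0,0,1],[0,-195,192,-55,0,0,1]]]'; python3 -c "
from h import *
theta();where()
for th in (.6,.5,.4,.3,.2):
  c=catch(th); print(th,rel(W(c[0],0,c[1]),ori(55)))"
```

```text
clock: 9.07
tool_pos: [470.2, -184.7, 186.1]
ee_rot: [0.331, 0.823, 0.427, 0.174]
ft_force: [1.0, -0.6, -0.8]
gripper_width: 0.005
theta 1.05 n 2530 t 9.12
t 9.12 uvz [-166.1    5.5  173.7] err vs tilt [(0, np.float64(55.7)), (55, np.float64(1.3))] F [ -4.    0.9 -18.5] q [ 1.19  0.5  -0.47  2.15 -1.06  0.9   2.4 ]
0.6 [-4.5, 70.5, 44.6, 0.7, -0.5, -1.0]
0.5 [-5.0, 48.1, 45.7, 0.7, -0.5, -1.0]
0.4 [-5.4, 25.8, 49.0, 0.7, -0.5, -1.0]
0.3 [-5.8, 4.0, 54.6, 0.7, -0.5, -1.0]
0.2 [-6.3, -17.1, 62.2, 0.7, -0.5, -1.0]
```

```bash
python3 -m inch '[[[0,10,13,0,0,0,1],[0,20,26,0,0,0,1],[0,30,40,0,0,0,1],[0,39,52,0,0,0,1],[0,39,52,0,0,0,1]]]'; python3 -c "
from h import *
theta();where()
c=catch(.5); print(rel(W(c[0],0,c[1]),ori(55)))"
```

```text
clock: 9.75
tool_pos: [515.2, -134.5, 190.6]
ee_rot: [0.328, 0.825, 0.427, 0.172]
ft_force: [0.0, -0.4, -0.4]
gripper_width: 0.004
theta 0.94 n 2547 t 9.80
t 9.8 uvz [-100.3    1.7  189.9] err vs tilt [(0, np.float64(54.7)), (55, np.float64(0.3))] F [-0.4 -0.6 -1. ] q [ 1.1   0.47 -0.54  2.15 -1.13  0.81  2.35]
[-1.7, -2.5, 0.5, -0.3, 0.0, 0.1]
```

```bash
python3 -m inch '[[[0,0,0,0,0,0,1],[0,0,0,0,0,0,1],[0,0,0,0,0,0,1],[0,0,0,0,0,0,1],[0,0,0,0,0,0,1],[0,0,0,0,0,0,1],[0,0,0,0,0,0,1]]]'; python3 -c "
from h import *
theta()"
```

```text
clock: 10.68
tool_pos: [514.3, -136.0, 188.9]
ee_rot: [0.33, 0.824, 0.427, 0.171]
ft_force: [-1.1, -0.1, -0.7]
gripper_width: 0.007
theta 0.72 n 2337 t 10.72
```

```bash
python3 -m inch '[[[0,0,0,0,0,0,1],[0,0,0,0,0,0,1],[0,0,0,0,0,0,1],[0,0,0,0,0,0,1],[0,-4,0.5,0,0,0,1],[0,-9,1.2,0,0,0,1],[0,-14,2,0,0,0,1],[0,-18,2.6,0,0,0,1],[0,-22,3.3,0,0,0,1],[0,-25,3.9,0,0,0,1],[0,-27,4.4,0,0,0,1],[0,-28,4.6,0,0,0,1]]]'; python3 -c "
from h import *
theta('pics/caught.png');where()
for th in (.4,.35,.3,.25,.2,.15,.1,.05,0,-.03):
  c=catch(th); print(th,rel(W(c[0],0,c[1]),ori(55))[:3])"
```

```text
clock: 12.22
tool_pos: [505.7, -145.0, 163.3]
ee_rot: [0.33, 0.824, 0.427, 0.171]
ft_force: [0.6, 0.2, -1.5]
gripper_width: 0.009
theta 0.36 n 2027 t 12.28
t 12.28 uvz [-113.4    1.6  163.2] err vs tilt [(0, np.float64(54.8)), (55, np.float64(0.2))] F [ 0.9  0.3 -1.6] q [ 1.12  0.52 -0.53  2.16 -1.14  0.79  2.42]
0.4 [-1.6, 4.7, -0.4]
0.35 [-1.6, -6.2, 2.2]
0.3 [-1.6, -17.0, 5.4]
0.25 [-1.6, -27.6, 9.2]
0.2 [-1.6, -38.0, 13.5]
0.15 [-1.6, -48.2, 18.3]
0.1 [-1.6, -58.1, 23.5]
0.05 [-1.6, -67.8, 29.3]
0 [-1.6, -77.1, 35.6]
-0.03 [-1.6, -82.6, 39.6]
```

View pics/caught.png

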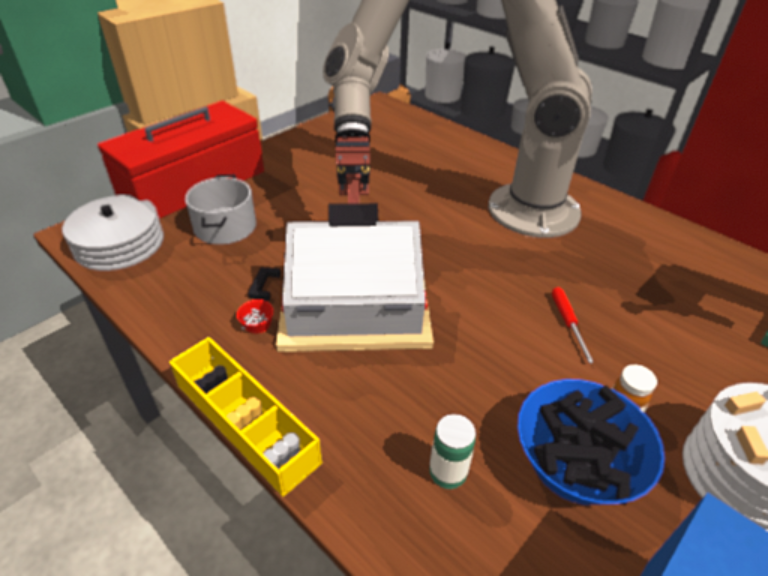

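```bash
python3 -m inch '[[[0,-3,1,0,0,0,1],[0,-7,2.4,0,0,0,1],[0,-12,4,0,0,0,1],[0,-17,5.4,0,0,0,1],[0,-21,6.9,0,0,0,1],[0,-25.5,8.4,0,0,0,1],[0,-30,10,0,0,0,1],[0,-34,11.8,0,0,0,1],[0,-38,13.5,0,0,0,1],[0,-42,15.4,0,0,0,1],[0,-45.5,17,0,0,0,1],[0,-48,18.3,0,0,0,1]]]'; python3 -c "
from h import *
theta();where()
for th in (.15,.1,.05,.02,0,-.02,-.04):
  c=catch(th); print(th,rel(W(c[0],0,c[1]),ori(55))[:3])"
```

```text
clock: 13.78
tool_pos: [496.9, -154.2, 113.4]
ee_rot: [0.33, 0.824, 0.427, 0.171]
ft_force: [-0.5, -0.2, -0.6]
gripper_width: 0.006
theta 0.14 n 1709 t 13.82
t 13.82 uvz [-126.2    1.6  113.1] err vs tilt [(0, np.float64(54.8)), (55, np.float64(0.2))] F [ 0.3 -0.1 -2.4] q [ 1.14  0.63 -0.52  2.17 -1.16  0.73  2.53]
0.15 [-1.6, 0.2, -0.2]
0.1 [-1.7, -9.8, 5.1]
0.05 [-1.7, -19.4, 10.9]
0.02 [-1.7, -25.1, 14.6]
0 [-1.7, -28.8, 17.2]
-0.02 [-1.7, -32.4, 19.8]
-0.04 [-1.7, -36.0, 22.5]
```

Caught and following. Now slower, easing to about 0.05 rad.

```bash
python3 -m inch '[[[0,-2,1,0,0,0,1],[0,-4,2,0,0,0,1],[0,-6,3,0,0,0,1],[0,-8,4.1,0,0,0,1],[0,-10,5.2,0,0,0,1],[0,-12,6.3,0,0,0,1],[0,-13.5,7.2,0,0,0,1],[0,-15,8.2,0,0,0,1],[0,-16.5,9.1,0,0,0,1],[0,-18,10,0,0,0,1],[0,-19,10.6,0,0,0,1],[0,-20,11.3,0,0,0,1]]]'; python3 -c "
from h import *
theta();where()
for th in (.05,.02,0,-.02,-.04):
  c=catch(th); print(th,rel(W(c[0],0,c[1]),ori(55))[:3])"
```

```text
clock: 15.32
tool_pos: [495.4, -155.9, 90.7]
ee_rot: [0.33, 0.824, 0.427, 0.171]
ft_force: [-0.6, 0.1, -1.7]
gripper_width: 0.005
theta 0.04 n 1569 t 15.38
t 15.38 uvz [-128.4    1.6   90.6] err vs tilt [(0, np.float64(54.8)), (55, np.float64(0.2))] F [ 0.2  0.  -1.8] q [ 1.14  0.68 -0.52  2.17 -1.17  0.7   2.59]
0.05 [-1.6, 0.2, -0.3]
0.02 [-1.6, -5.4, 3.4]
0 [-1.6, -9.1, 6.0]
-0.02 [-1.6, -12.8, 8.6]
-0.04 [-1.6, -16.4, 11.3]
```

```bash
python3 -m inch '[[[0,-0.7,0.5,0,0,0,1],[0,-1.4,0.9,0,0,0,1],[0,-2.1,1.3,0,0,0,1],[0,-2.8,1.8,0,0,0,1],[0,-3.5,2.2,0,0,0,1],[0,-4.2,2.7,0,0,0,1],[0,-4.9,3.1,0,0,0,1],[0,-5.6,3.6,0,0,0,1],[0,-6.2,4,0,0,0,1],[0,-6.8,4.4,0,0,0,1],[0,-7.4,4.8,0,0,0,1],[0,-8,5.2,0,0,0,1]]]'; python3 -m inch '[[[0,-0.5,0.4,0,0,0,1],[0,-1,0.7,0,0,0,1],[0,-1.5,1,0,0,0,1],[0,-2,1.4,0,0,0,1],[0,-2.5,1.7,0,0,0,1],[0,-3,2.1,0,0,0,1],[0,-3.5,2.4,0,0,0,1],[0,-4,2.8,0,0,0,1],[0,-4.5,3.1,0,0,0,1],[0,-5,3.5,0,0,0,1],[0,-5.5,3.9,0,0,0,1],[0,-6,4.3,0,0,0,1]]]'; python3 -c "
from h import *
theta();where();where()"
```

```text
clock: 16.88
tool_pos: [495.1, -156.1, 81.3]
ee_rot: [0.33, 0.824, 0.427, 0.171]
ft_force: [-0.5, -0.4, -0.5]
gripper_width: 0.004
clock: 18.38
tool_pos: [495.2, -156.1, 73.8]
ee_rot: [0.33, 0.824, 0.427, 0.171]
ft_force: [0.9, 1.4, 0.1]
gripper_width: 0.005
theta 0.01 n 1520 t 18.43
t 18.43 uvz [-128.7    1.6   73.8] err vs tilt [(0, np.float64(54.8)), (55, np.float64(0.2))] F [0.7 0.1 0.1] q [ 1.14  0.72 -0.52  2.17 -1.18  0.68  2.62]
t 18.43 uvz [-128.7    1.6   73.8] err vs tilt [(0, np.float64(54.8)), (55, np.float64(0.2))] F [0.7 0.1 0.1] q [ 1.14  0.72 -0.52  2.17 -1.18  0.68  2.62]
```

```bash
python3 -m inch '[[[0,-1.5,1,0,0,0,1],[0,-3,2,0,0,0,1],[0,-9,-6,0,0,0,1],[0,-20,-22,0,0,0,1],[0,-32,-39,0,0,0,1],[0,-43,-55,0,0,0,1],[0,-50,-65,0,0,0,1],[0,-60,-80,0,0,0,1],[0,-60,-80,0,0,0,1],[0,-60,-80,0,0,0,1]]]'; python3 -c "
from h import *
theta('pics/end.png');where()
im,d=bot.grab_frame('top');P=pts('top',d,np.ones_like(d,bool));L=np.c_[(P-O)@U,(P-O)@V,P[:,2]]
for u in (80,40,0,-40,-70,-115): 
  b=L[(abs(L[:,0]-u)<8)&(abs(L[:,1])<45)];print(u,np.median(b[:,2]).round(1),len(b))
for q in('handle','rivets'):
  for x in bot.cut_out('top',q)[:1]: print(q,np.median(pts('top',d,x['pixels']),0).round())"
```

```text
clock: 19.68
tool_pos: [426.4, -228.0, 71.2]
ee_rot: [0.33, 0.824, 0.427, 0.171]
ft_force: [-0.7, 0.0, -0.9]
gripper_width: 0.005
theta 0.01 n 1515 t 19.73
t 19.73 uvz [-227.9    1.9   71.2] err vs tilt [(0, np.float64(54.8)), (55, np.float64(0.2))] F [ 0.4 -0.2  1. ] q [ 1.25  0.71 -0.41  2.13 -1.02  0.84  2.62]
80 107.2 114
40 112.5 129
0 112.0 111
-40 112.0 128
-70 112.3 111
-115 106.3 130
handle [ 683. -263.   17.]
rivets [ 756. -177.   16.]
```

View pics/end.png

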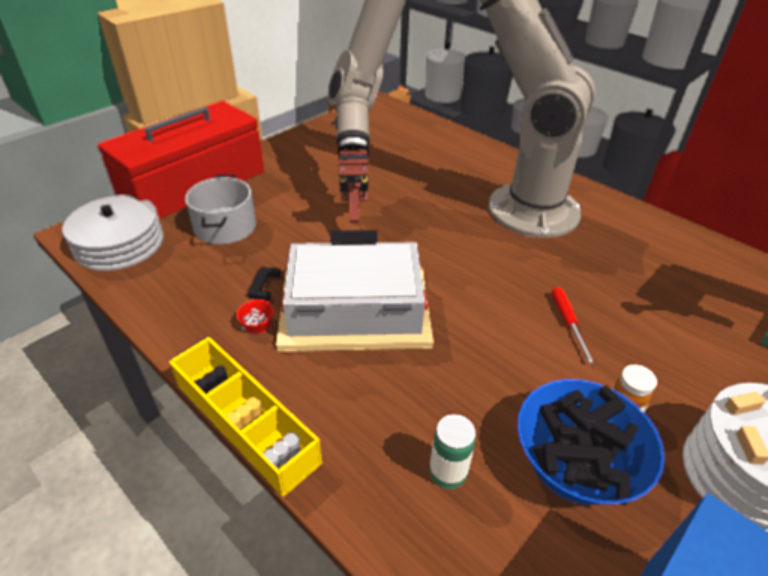

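The lid is level and shut: its top reads 112 mm from end to end. The finger, at about (353,200), is clear of the tab at (353,237). I'll hand the job in.

```bash
python3 -c "
from plant import bot
print(bot.sign_off())"
```

```text
the job is handed in; nothing more can be done
None
```

The lid is fully shut and the job is handed in, at about 20 s on the robot's clock. With the gripper closed, I pushed the lid from behind with the fingertips to about 1.14 rad. I then let go and moved over the top while it fell. I caught the tab on a finger's outer back at about 0.4 rad and lowered it, slowing to about 0.03 rad/s at the rim.

**Last checks:**
- **Lid:** the camera fit gave an angle of 0.01 rad, which is within its error. In the top view, the raised flat reads an even 112 mm and the tab 106 mm, which matches level on the rim.
- **Force:** readings while the finger carried the lid were 1 to 3 N. A reading of 18.5 N appeared while the arm was braking in the air, clear of the lid.
- **Finger:** it dropped to no load once the lid was on the rim, and then withdrew about 90 mm clear of the tab.
- **Other things on the bench:** the handle and rivets measured within 2 mm of where they started. I checked the rest only by eye in the picture, and they looked unmoved.

**Slip:** one move command was started by mistake during the rehearsal and killed before it acted. The clock and pose were unchanged.

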